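# Dry-fit a six-tenon rail into its mortised board

### The arm

A 6-joint arm with a two-finger parallel gripper is mounted at the origin on the work surface. World frame = base frame: x ahead of the robot, y to its left, z up, the work surface at z = 0. Lengths are in mm, angles in rad, forces in N, time in s.
With the tool pointing down it reaches from about 325 to 875 mm from the base axis. Payload 4.4 kg.
Tool frame: the origin (TCP) lies at the very end of the fingers, on their centre line; the grasp point (between the pads) lies 19 mm behind it (arm.pinch_z is the distance from the TCP to the grasp point, in mm); y points along the fingers, x is the direction in which the jaws open and shut, and the axes are right-handed (so a half turn about y gives the same grasp; the last joint's range is limited). The gripper opens to 85 mm and grips with 20 to 120 N. Pads are 22 mm wide; open, the fingers measure 114 mm over their backs; the gripper's body (76 mm by 85 mm) begins 54 mm behind the grasp point. The pads swing forward as they close: fully open they stand 13 mm farther back than shut.
Start: joints at [1.163, 0.207, 1.542, -0, 1.393, -0.15], TCP at [146.608, 555.998, 231.282] pointing down, gripper open.
Joint ranges: [-2.73, 2.73], [-0.86, 2.22], [0.23, 2.46], [-1.11, 4.25], [0.08, 2.63], [-2.82, 2.82]. Speed limits (rad/s): [2.79, 2.79, 3.14, 3.14, 3.14, 3.14].

### API

Orientations are given as a rotation vector (axis times angle).
In Python, from cell import arm gives the robot as it stands.
- The arm moves only by the tool move_arm, never from a script. Its argument "deltas" is a list of rows, each a list of 3 entries, a list of its own where there are three numbers: the shift along the tool's x, y, z in cm, then the turn, a rotation vector about the tool's x, y, z in rad, then the finger opening in cm, from 0 to 8.54. A call has exactly 10 rows; each row shifts and turns the commanded pose from where the row before left it, along the tool's axes as they then stand; what a row does not reach is not made up. A row lasts 1/10 s, in which the tool goes at most 50 mm and 8.59 degrees, less where a joint would pass 70% of its speed; a pose out of reach is approached as far as the arm can. A call is refused whole if a number of a shift passes 5 or a number of a turn 0.15, either way. A call with a gripper value outside its range is refused whole. The fingers move at their own pace and stop on an object; "force" is the grip in N (left out, the last holds). Time passes only in rows, so rows that do not move let the fingers close, or fill a call up. It gives the time, the measured TCP pose, the force and the opening at its end, in the units of the state.
- arm.state(): the state, without advancing time (a new reading comes with each control period).
- arm.capture(name): name is "scene" or "top" or "wrist"; returns (picture, depth): 480x640x3 uint8, red, green, blue; 480x640 float32, mm along the optical axis (not along the pixel's ray), 0 where there is no reading.
- arm.calibration(name): a dict with "intrinsics" (3x3 intrinsics, pixels), "distortion" ([k1, k2, p1, p2, k3] as OpenCV has them; the pictures are not rectified), "R" (3x3) and "t" (3): a world point X has camera coordinates R X + t; the wrist camera has in their place "hand_eye" (4x4, takes a point from camera to tool coordinates, whose origin is the TCP and whose axes are the tool frame's). Camera axes: x right, y down, z forward; pixel columns grow to the right and rows downward; lengths in mm; the calibration is good to about 2 mm. A picture is of the moment at which its call begins: read the wrist's pose just before it. calibration takes no time and is no camera call.
- arm.job_done(): hands the job in, once; it reports no verdict.
Trained networks look in the newest picture that a camera, given by its name, has taken for a name from the list of things; names that differ only in an ending like _2 or _b are one class to them, and where a whole thing is asked for, a point or a joint stands for the part that bears it (a point fixed in the world has none). Each returns a list of dicts, best first, with "score" (0 to 1); they miss things now and then, are a little off and sometimes report something else, mostly with a low value. They report only what shows in the picture. A call takes as long as a camera call. They do not tell look-alikes from the thing itself.
- arm.boxes_of(camera, query): "pixel" ([row, column] in pixels, amid what is visible of it).
The state is a dict: "clock": time; "joint_pos": joint angles; "joint_velocities": joint speeds; "joint_efforts": joint torques, N m; "ee_pos": TCP position; "eef_rot": TCP orientation; "contact_force": force on the tool from outside, world axes, zero at the start; "ft_torque": the same for the moment, N m; "width": finger opening in mm.
Only numpy, scipy, OpenCV 4.12 (cv2) and the standard library are available. Lean on these libraries where they do the work, as an engineer would, in place of code of your own. Each camera call takes 0.05 s, during which the arm holds its last target.

### The job

Dry-fit the reddish rail to the pale mortised board in the assembly jig: pick the rail up, feel its six tenons into the six mortises together, bring it down until its shoulders sit flush on the board, and let go. The board is wedged somewhere along the jig's channel, so find the mortises by feel with a light touch and never force the rail down or sideways. Leave the other things on the bench alone.

Things in the scene. Friction and masses are not known exactly. Their poses are not given: they have to be found in the camera images.
- rail_mid (a point): Centre, half-way up, of the loose reddish wood rail (0.11 kg), standing on its tenons: 134 mm long (y), 18 thick (x), 56 high (z up). Upper 38 mm solid: grip its 18 mm thickness in the top 30 mm. Below the shoulders (10 under this point) six tenons reach 18 down, 8 (y) by 12 (x), 22 pitch along y, row centred, tips chamfered 1 mm. Same either way round.
- jig: Fixed assembly jig; origin at the centre of its underside, z up. Plywood base 120 mm (x) by 264 (y), 12 thick; cheeks along y to 30 high, blue end stops at y = +-116, to 36 high. The channel between them, along y, holds a pale board, its top level, 40 above the bench, on a springy pad: it sinks about 0.25 mm per N, springs back. With the rail fully in, the rail's centre is 50 above the bench.
- channel (a point): Middle of the channel, 40 mm above the jig's origin, at the height of the board's top; axes as the jig. The board (62 mm x, 190 y) is centred across the channel, parallel to it, but wedged at an unknown place along it: its row's middle is -8 to +8 mm off this point in y, not reported, to be felt or seen. It stays put under light forces; over 25 N from the rail spoils it.
- stop (a point): Centre of the top of the blue end stop on the jig's +y side (36 mm high, 62 by 20). Between the stops the board has six blind mortises for the tenons: each 10 (y) by 18 (x), 21 deep, mouths chamfered 1.5 mm, 22 mm pitch along the jig's y, the row centred on the board.
- flange_mid (a point): Bystander, leave alone: centre of a dark steel lathe faceplate, 84 mm across, 34 mm high with its hub.
- blank_mid (a point): Bystander, leave alone: centre of a pale 50 mm wood turning blank.
- sander_mid (a point): Bystander, leave alone: centre of a cork sanding block, 62 by 102 mm, 28 mm high.
There are look-alikes about, which are no part of the job. There is more than one size of the part that bears rail_mid; the job needs the middle-sized.

How it is judged (in metres and radians):
On the way:
1. the rail is lifted clear of the bench (height (world z) of rail_mid above 0.065 m), for 0.2 s.
At the end, for the whole second after the job is handed in: Rail released, at rest, upright within 0.04 rad, tenons in the mortises, shoulders flush: its centre 46 to 52 mm above the jig's underside, within 5 mm of the channel's centre line and 11 mm of its middle along it, parallel within 0.1 rad (z of rail_mid in the frame of jig between 0.046 and 0.052 m and x of rail_mid in the frame of jig between -0.005 and 0.005 m and y of rail_mid in the frame of jig between -0.011 and 0.011 m and angle between rail_mid's own z axis and vertical below 0.04 rad and angle between the y axis of rail_mid and the y axis of jig, either way round below 0.1 rad and linear speed of rail below 0.01 m/s); the robot touches nothing.
It fails at once if the rail presses or shoves the jig or board with more than 25 N (contact force between rail and jig above 25 N).
It fails at once if the robot presses on the jig or board with more than 25 N (contact force between any of the fingers, the arm and jig above 25 N).
It fails at once if the faceplate, blank or sanding block is moved by more than 20 mm (distance of any of flange_mid, blank_mid, sander_mid from where it was at the start of the episode above 0.02 m).
It also fails if it takes over 61 s, if anything falls off the work surface, if the arm or the gripper's body presses on something with over 40 N, if the wrist force passes 120 N, or if a joint passes its speed limit or range.

## Working session

There is one attempt and no reset: what is moved stays moved. The work goes in short steps, Python scripts to look and compute and a tool call to move; the robot and the scene stay as the last step left them, time stands still between calls to the robot, and variables do not carry over. Pictures are saved under pics/ and viewed, and the job is handed in when it is done.

Besides the shell and the picture viewer there is one more tool, called after "Call:" as name(argument=value, ...), one argument or row to a line, values as JSON. move_arm: Moves the arm, as the interface text tells. Its arguments: {"type":"object","properties":{"deltas":{"type":"array"},"force":{"type":"number"}},"required":["deltas"]}

```bash
ls; mkdir -p pics
python3 - <<'E'
from cell import arm
import cv2,numpy as np
print(arm.state())
for n in ["scene","top"]:
    p,d=arm.capture(n); cv2.imwrite(f"pics/{n}0.png",p[:,:,::-1]); np.save(f"{n}0.npy",d)
    c=arm.calibration(n); print(n,c)
    for q in ["rail_mid","jig","channel","stop"]:
        print(q,arm.boxes_of(n,q))
print(arm.calibration("wrist"))
E
```

```text
pics
{'clock': 0.0, 'joint_pos': array([ 1.16248602e+00,  2.07399882e-01,  1.54296567e+00,  2.41516757e-05,
        1.39353105e+00, -1.50508776e-01]), 'joint_velocities': array([-0.000309  ,  0.00023524,  0.00079056, -0.00122074,  0.00066289,
        0.00067342]), 'joint_efforts': array([-1.01911653e-03, -3.83045626e+01, -2.91592866e+01, -3.83065335e-04,
        1.05495725e-02, -1.10249286e-05]), 'ee_pos': array([146.29926007, 555.28244677, 230.1316518 ]), 'eef_rot': array([-1.32131599, -1.01568675,  1.01906516]), 'contact_force': array([0.62651614, 1.08107287, 0.17653778]), 'ft_torque': array([ 0.05700959, -0.02690107,  0.0145069 ]), 'width': 85.22978858635288}
scene {'intrinsics': array([[621.44209979,   0.        , 324.99181796],
       [  0.        , 621.44209979, 241.32056875],
       [  0.        ,   0.        ,   1.        ]]), 'distortion': array([-0.05316139,  0.        ,  0.        ,  0.        ,  0.        ]), 'R': array([[-0.83776242,  0.54602028, -0.0039972 ],
       [ 0.31275982,  0.47384309, -0.82319744],
       [-0.44758845, -0.69089404, -0.56774114]]), 't': array([ 4
[... 1073 characters left out ...]
'pixel': [142.6, 271.0], 'score': 0.22}]
stop [{'pixel': [248.4, 446.6], 'score': 0.92}]
{'intrinsics': array([[374.65540112,   0.        , 316.87850246],
       [  0.        , 374.65540112, 236.04735708],
       [  0.        ,   0.        ,   1.        ]]), 'distortion': array([-0.03369998,  0.        ,  0.        ,  0.        ,  0.        ]), 'hand_eye': array([[ 9.99999797e-01,  4.09905766e-04, -4.88456083e-04,
        -7.09739403e-01],
       [ 5.82709221e-04, -2.76340951e-01,  9.61059488e-01,
        -1.42131820e+02],
       [ 2.58963407e-04, -9.61059577e-01, -2.76341134e-01,
         7.13764511e+01],
       [ 0.00000000e+00,  0.00000000e+00,  0.00000000e+00,
         1.00000000e+00]])}
```

View pics/scene0.png

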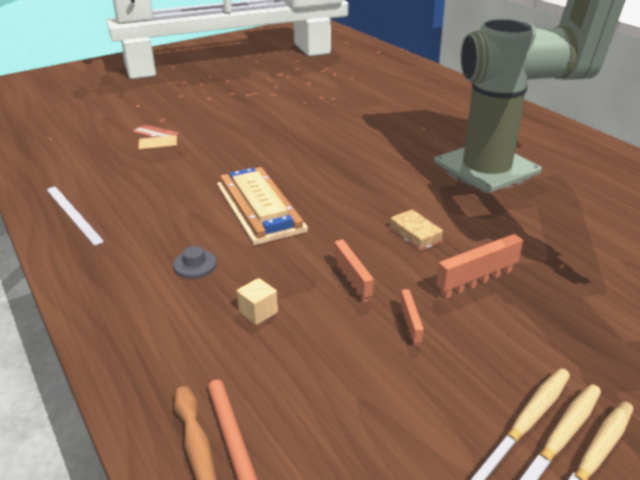

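View pics/top0.png

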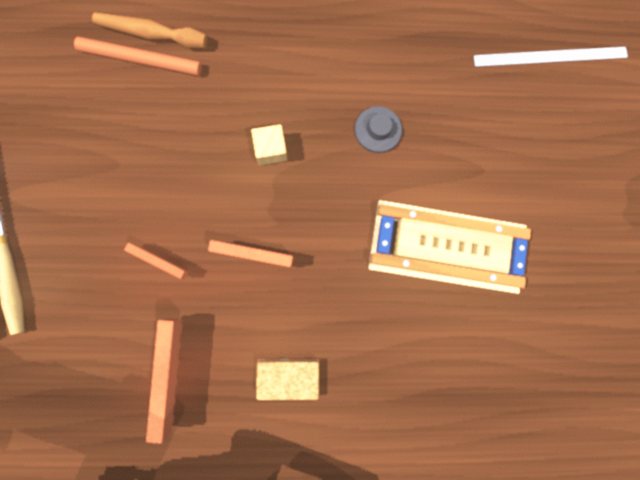

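```bash
cat > h.py <<'E'
import numpy as np,cv2
from scipy.spatial.transform import Rotation as Ro
from cell import arm
def pts(name,d,st=None):
    c=arm.calibration(name);K=c["intrinsics"]
    h,w=d.shape
    u,v=np.meshgrid(np.arange(w),np.arange(h))
    n=cv2.undistortPoints(np.stack([u,v],-1).reshape(-1,1,2).astype(np.float64),K,c["distortion"]).reshape(h,w,2)
    P=np.dstack([n*d[...,None],d])
    if name=="wrist":
        H=c["hand_eye"];P=P@H[:3,:3].T+H[:3,3]
        R=Ro.from_rotvec(st["eef_rot"]).as_matrix();P=P@R.T+st["ee_pos"]
    else: P=(P-c["t"])@c["R"]
    P[d==0]=np.nan
    return P
E
python3 - <<'E'
from h import *
print(Ro.from_rotvec(arm.state()["eef_rot"]).as_matrix().round(3))
d=np.load("top0.npy");P=pts("top",d)
for r,c in [(377,162),(260,156),(252,248),(245,447),(142,271)]: print(P[r,c].round(0))
p=cv2.imread("pics/top0.png")
hsv=cv2.cvtColor(p,cv2.COLOR_BGR2HSV)
for r,c in [(377,162),(260,156),(252,248)]: 
    print(p[r,c],hsv[r,c])
    m=np.zeros(d.shape,bool);m[r-70:r+70,max(0,c-70):c+70]=1
    m&=(abs(P[...,2]-P[r,c,2])<5)
    n,l,_,_=cv2.connectedComponentsWithStats(m.astype(np.uint8)); m=l==l[r,c]
    q=P[m][:,:2].astype(np.float32); print(m.sum(),np.median(P[m][:,2]),cv2.minAreaRect(q))
E
```

```text
[[ 0.255 -0.    -0.967]
 [ 0.967 -0.     0.255]
 [-0.    -1.     0.   ]]
[362. 324.  75.]
[540. 349.  45.]
[553. 200.  59.]
[ 570. -133.   20.]
[737. 167.  49.]
[127 181 254] [ 13 127 254]
2050 75.5396056545166 ((357.46783447265625, 326.9422912597656), (26.87786102294922, 180.5373992919922), 86.47549438476562)
[127 181 254] [ 13 127 254]
513 43.06830290488337 ((539.8253784179688, 352.2753601074219), (103.3293685913086, 13.536871910095215), 64.07549285888672)
[135 191 254] [ 14 119 254]
889 56.17384964517782 ((551.0086059570312, 196.595458984375), (134.2943878173828, 18.031518936157227), 79.2634506225586)
```

Run:
```python
from h import *
d=np.load("top0.npy");P=pts("top",d);Z=P[...,2]
p=cv2.imread("pics/top0.png")
cv2.imwrite("pics/jig0.png",cv2.resize(p[190:300,360:540],None,fx=4,fy=4,interpolation=cv2.INTER_CUBIC))
m=np.zeros(d.shape,bool);m[190:300,360:540]=1
print("bench z",np.nanmedian(Z[280:330,320:360]),np.nanmedian(Z[150:180,420:520]))
for lo,hi in [(7,60),(25,60),(35,60)]:
    mm=m&(Z>lo)&(Z<hi); q=P[mm][:,:2].astype(np.float32); print(lo,mm.sum(),cv2.minAreaRect(q))
b,g,r=[p[...,i].astype(int) for i in range(3)]
bl=m&(b>r+40); n,l,s,c=cv2.connectedComponentsWithStats(bl.astype(np.uint8))
for i in range(1,n):
    if s[i,4]>40: print("blue",s[i],np.nanmedian(P[l==i],axis=0),np.nanmean(P[l==i],axis=0))
# mortises: dark in board
hsv=cv2.cvtColor(p,cv2.COLOR_BGR2HSV)
bd=np.zeros(d.shape,np.uint8); bd[230:262,415:495]=255
dk=((hsv[...,2]<190)&(bd>0)).astype(np.uint8)
n,l,s,c=cv2.connectedComponentsWithStats(dk)
C=arm.calibration("top");cc=-C["R"].T@C["t"];print(cc)
def onplane(u,v,z):
    n_=cv2.undistortPoints(np.array([[[u,v]]],float),C["intrinsics"],C["distortion"])[0,0]
    ray=C["R"].T@np.array([*n_,1]);return cc+ray*(z-cc[2])/ray[2]
for i in range(1,n):
    if s[i,4]>5: print(s[i],c[i],onplane(*c[i],40).round(1))
print(onplane(386,235,36),onplane(520,257,36))
```

```text
bench z 0.12405993431823953 0.25215837027294635
7 10530 ((567.5634765625, -138.54425048828125), (265.52716064453125, 120.68608093261719), 81.1753158569336)
25 8330 ((567.3848876953125, -138.6299285888672), (265.08795166015625, 102.48026275634766), 80.99346923828125)
35 4512 ((564.5389404296875, -137.57469177246094), (252.43533325195312, 71.0339584350586), 79.98357391357422)
blue [377 216  17  37 415] [585.96871208 -23.76481635  35.801543  ] [585.68226415 -24.34510171  34.40757213]
blue [510 239  18  37 447] [ 548.86464798 -250.31806756   35.95259819] [ 549.55134492 -251.86912674   34.24586534]
[499.10584162 115.03246883 795.75341841]
[584.43127104 -25.28345901  36.        ] [ 548.76130482 -253.55239681   36.        ]
```

View pics/jig0.png

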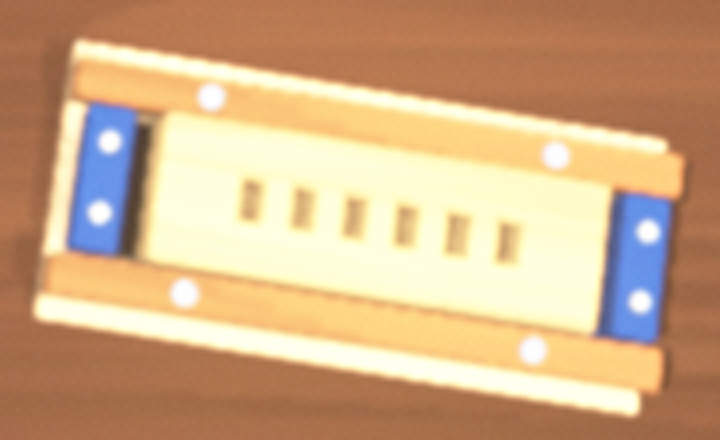

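```bash
cat >> h.py <<'E'
def plan(tgt,jang,rows=10,grip=8.5,start=None,kmax=48):
    """tgt world mm TCP, jang = jaw x-axis angle in deg; tool y straight down. returns rows"""
    s=arm.state(); p=s["ee_pos"].copy() if start is None else np.array(start[0],float)
    R=Ro.from_rotvec(s["eef_rot"]).as_matrix() if start is None else start[1]
    a=np.deg2rad(jang); x=np.array([np.cos(a),np.sin(a),0]);y=np.array([0,0,-1.]);z=np.cross(x,y)
    Rt=np.stack([x,y,z],1)
    out=[]
    for i in range(rows):
        left=rows-i
        w=Ro.from_matrix(R.T@Rt).as_rotvec(); w=w/left
        if np.linalg.norm(w)>0.145: w=w/np.linalg.norm(w)*0.145
        dp=(tgt-p)/left
        if np.linalg.norm(dp)>kmax: dp=dp/np.linalg.norm(dp)*kmax
        # shift in tool axes (assumed before turn)
        sh=np.round(R.T@dp/10,2); w=np.round(w,3)
        p=p+R@sh*10; R=R@Ro.from_rotvec(w).as_matrix()
        out.append([sh.tolist(),w.tolist(),grip])
    print(str(out).replace(" ",""));print("end",p.round(1),"err",(tgt-p).round(1),np.rad2deg(np.linalg.norm(Ro.from_matrix(R.T@Rt).as_rotvec())).round(2))
    return p,R
E
python3 - <<'E'
from h import *
C=arm.calibration("top");cc=-C["R"].T@C["t"]
def onplane(u,v,z):
    n_=cv2.undistortPoints(np.array([[[u,v]]],float),C["intrinsics"],C["distortion"])[0,0]
    ray=C["R"].T@np.array([*n_,1]);return cc+ray*(z-cc[2])/ray[2]
a=onplane(360+252/4,190+200/4,40);b=onplane(360+508/4,190+243/4,40);print(a,b,(a+b)/2,np.linalg.norm(a-b),np.rad2deg(np.arctan2(*(a-b)[[1,0]])))
m=(a+b)/2-np.array([567.4,-138.5,40]);t=np.deg2rad(81.1);print("off along",m@[np.cos(t),np.sin(t),0],"across",m@[np.sin(t),-np.cos(t),0])
s=plan(np.array([551,197,230.]),-10.7,10)
plan(np.array([551,197,230.]),-10.7,10,start=s)
E
```

```text
[576.08593399 -86.54128163  40.        ] [ 558.74276109 -194.98926144   40.        ] [ 567.41434754 -140.76527153   40.        ] 109.82599861062869 80.91410379480809
off along -2.2357776445598354 across 0.3646358314289892
[[[-2.17,0.01,-4.28],[0.0,0.145,-0.0],8.5],[[-1.52,0.01,-4.55],[0.0,0.145,-0.0],8.5],[[-0.85,0.01,-4.72],[0.0,0.145,-0.0],8.5],[[-0.16,0.01,-4.8],[0.0,0.145,-0.0],8.5],[[0.54,0.01,-4.77],[0.0,0.145,-0.0],8.5],[[1.22,0.01,-4.64],[0.0,0.145,-0.0],8.5],[[1.88,0.01,-4.42],[0.0,0.145,-0.0],8.5],[[2.49,0.01,-4.1],[0.0,0.145,-0.0],8.5],[[3.06,0.01,-3.7],[0.0,0.145,-0.0],8.5],[[3.57,0.02,-3.21],[0.0,0.145,-0.0],8.5]]
end [505.6 237.4 230.2] err [ 45.4 -40.4  -0.2] 2.85
[[[0.51,0.0,-0.34],[0.0,0.005,-0.0],8.5],[[0.51,0.0,-0.34],[0.0,0.005,-0.0],8.5],[[0.51,0.0,-0.33],[0.0,0.005,-0.0],8.5],[[0.51,0.0,-0.33],[0.0,0.005,-0.0],8.5],[[0.51,0.0,-0.33],[0.0,0.005,-0.0],8.5],[[0.51,0.0,-0.32],[0.0,0.005,-0.0],8.5],[[0.51,0.0,-0.32],[0.0,0.005,-0.0],8.5],[[0.52,0.01,-0.32],[0.0,0.005,-0.0],8.5],[[0.52,0.0,-0.32],[0.0,0.005,-0.0],8.5],[[0.52,0.01,-0.32],[0.0,0.005,-0.0],8.5]]
end [551. 197. 230.] err [-0.  0.  0.] 0.01
```

Call:
move_arm(
  deltas=[
    [[-2.17,0,-4.28],[0,0.145,0],8.5],
    [[-1.52,0,-4.55],[0,0.145,0],8.5],
    [[-0.85,0,-4.72],[0,0.145,0],8.5],
    [[-0.16,0,-4.8],[0,0.145,0],8.5],
    [[0.54,0,-4.77],[0,0.145,0],8.5],
    [[1.22,0,-4.64],[0,0.145,0],8.5],
    [[1.88,0,-4.42],[0,0.145,0],8.5],
    [[2.49,0,-4.1],[0,0.145,0],8.5],
    [[3.06,0,-3.7],[0,0.145,0],8.5],
    [[3.57,0,-3.21],[0,0.145,0],8.5],
  ],
)

```text
clock: 1.5
ee_pos: [506.9, 235.9, 231.6]
eef_rot: [-1.567, 0.112, -0.113]
contact_force: [-0.0, 0.7, 0.2]
width: 84.6
```

Call:
move_arm(
  deltas=[
    [[1.3,0,-0.8],[0,0.03,0],8.5],
    [[1.3,0,-0.8],[0,0.02,0],8.5],
    [[1.3,0,-0.8],[0,0,0],8.5],
    [[1.2,0,-0.9],[0,0,0],8.5],
    [[0,0,0],[0,0,0],8.5],
    [[0,0,0],[0,0,0],8.5],
    [[0,0,0],[0,0,0],8.5],
    [[0,0,0],[0,0,0],8.5],
    [[0,0,0],[0,0,0],8.5],
    [[0,0,0],[0,0,0],8.5],
  ],
)

```text
clock: 2.5
ee_pos: [550.0, 196.6, 231.4]
eef_rot: [-1.566, 0.146, -0.146]
contact_force: [-0.5, 0.1, -0.5]
width: 85.0
```

Run:
```python
from h import *
s=arm.state(); p,d=arm.capture("wrist"); cv2.imwrite("pics/w1.png",p[:,:,::-1])
print(s["clock"],s["ee_pos"],Ro.from_rotvec(s["eef_rot"]).as_matrix().round(3),s["contact_force"])
P=pts("wrist",d,s);Z=P[...,2]
m=(Z>50)&(Z<62)
n,l,st,c=cv2.connectedComponentsWithStats(m.astype(np.uint8))
for i in range(1,n):
    if st[i,4]>400: print(st[i],np.median(P[l==i],axis=0),cv2.minAreaRect(P[l==i][:,:2].astype(np.float32)))
```

```text
2.5 [550.02046386 196.64971742 231.36930927] [[ 0.983  0.     0.185]
 [-0.185  0.     0.983]
 [ 0.    -1.     0.   ]] [-0.48618905  0.1258038  -0.50196864]
[ 307  132   22  151 3119] [550.34409432 202.33276197  55.58259373] ((549.45068359375, 196.78762817382812), (133.1798095703125, 17.957571029663086), 79.42073822021484)
```

View pics/w1.png

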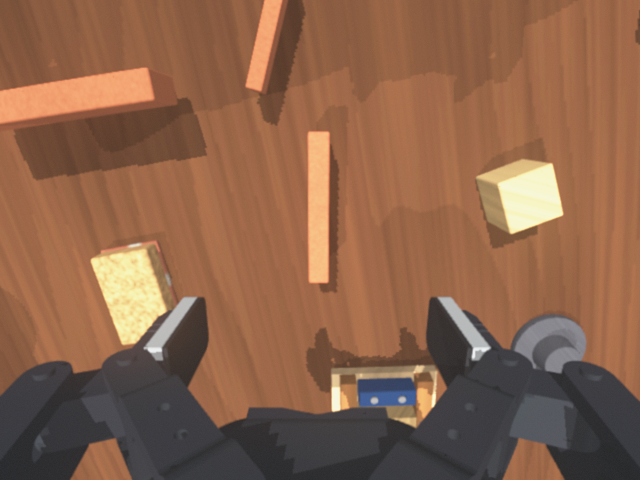

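Call:
move_arm(
  deltas=[
    [[0,3,0],[0,0,0],8.5],
    [[0,4,0],[0,0,0],8.5],
    [[0,4,0],[0,0,0],7],
    [[0,4,0],[0,0,0],6],
    [[0,3,0],[0,0,0],5],
    [[0,2,0],[0,0,0],5],
    [[0,0.6,0],[0,0,0],5],
    [[0,0,0],[0,0,0],5],
    [[0,0,0],[0,0,0],5],
    [[0,0,0],[0,0,0],5],
  ],
)

```text
clock: 3.55
ee_pos: [551.9, 196.7, 27.2]
eef_rot: [-1.565, 0.144, -0.15]
contact_force: [-0.1, 0.4, -0.2]
width: 50.5
```

Call:
move_arm(
  deltas=[
    [[-0.1,0.2,0],[0,0,0],3],
    [[0,0,0],[0,0,0],1.5],
    [[0,0,0],[0,0,0],1.5],
    [[0,0,0],[0,0,0],1],
    [[0,0,0],[0,0,0],1],
    [[0,0,0],[0,0,0],1],
    [[0,0,0],[0,0,0],1],
    [[0,0,0],[0,0,0],1],
    [[0,0,0],[0,0,0],1],
    [[0,0,0],[0,0,0],1],
  ],
  force=60,
)

```text
clock: 4.55
ee_pos: [549.7, 196.6, 23.9]
eef_rot: [-1.566, 0.146, -0.147]
contact_force: [-0.9, 0.8, 5.4]
width: 17.1
```

Call:
move_arm(
  deltas=[
    [[0,-0.5,0],[0,0,0],1],
    [[0,-1.5,0],[0,0,0],1],
    [[0,-2,0],[0,0,0],1],
    [[0,-2.5,0],[0,0,0],1],
    [[0,-2.5,0],[0,0,0],1],
    [[0,-1,0],[0,0,0],1],
    [[0,0,0],[0,0,0],1],
    [[0,0,0],[0,0,0],1],
    [[0,0,0],[0,0,0],1],
    [[0,0,0],[0,0,0],1],
  ],
)

```text
clock: 5.55
ee_pos: [548.1, 196.2, 121.6]
eef_rot: [-1.567, 0.149, -0.144]
contact_force: [-0.7, 0.3, -1.0]
width: 17.0
```

```bash
cat > rl.py <<'E'
from h import *
import sys
s=arm.state(); p,d=arm.capture("wrist"); cv2.imwrite(f"pics/{sys.argv[1]}.png",p[:,:,::-1])
R=Ro.from_rotvec(s["eef_rot"]).as_matrix()
print(s["clock"],s["ee_pos"].round(1),"jaw deg",np.rad2deg(np.arctan2(R[1,0],R[0,0])).round(2),R[2].round(4),"F",s["contact_force"].round(2),"T",s["ft_torque"].round(3),s["width"])
T=(pts("wrist",d,s)-s["ee_pos"])@R
hsv=cv2.cvtColor(p,cv2.COLOR_RGB2HSV)
# rail in tool frame near x~0, y>-45
m=(abs(T[...,0])<14)&(T[...,1]>-45)&(T[...,1]<-15)&(abs(T[...,2])<85)&(hsv[...,1]>90)
print(m.sum())
if m.sum()>200:
    q=T[m]; print("tool: x",np.percentile(q[:,0],[2,50,98]).round(1),"y",np.percentile(q[:,1],[2,10,50,98]).round(1),"z",np.percentile(q[:,2],[0.5,2,98,99.5]).round(1),cv2.minAreaRect(q[:,[0,2]].astype(np.float32)))
    for a,b in [(-70,-40),(-40,-15),(15,40),(40,70)]:
        k=q[(q[:,2]>a)&(q[:,2]<b)]
        if len(k): print(a,b,len(k),"x med",np.median(k[:,0]).round(2),"y med",np.median(k[:,1]).round(2))
E
python3 rl.py w2
```

```text
5.55 [548.1 196.2 121.6] jaw deg -10.72 [-0.003  -1.     -0.0012] F [-0.7   0.31 -1.02] T [ 0.015  0.009 -0.035] 17.041280471881603
15397
tool: x [-9.8 -1.1  7.4] y [-32.8 -32.3 -31.5 -30.1] z [-27.1 -24.9  66.2  67.3] ((-0.7178544998168945, 19.12616729736328), (96.69468688964844, 20.670207977294922), 88.92648315429688)
-40 -15 1451 x med -1.07 y med -31.55
15 40 4176 x med -1.24 y med -31.55
40 70 5577 x med -1.38 y med -31.49
```

View pics/w2.png

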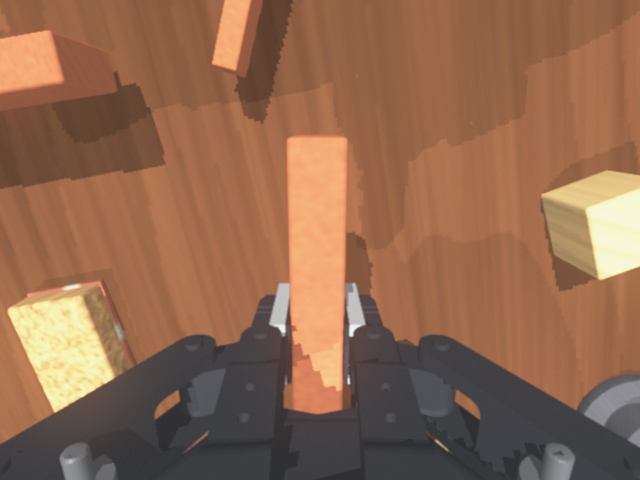

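Run:
```python
from h import *
plan(np.array([567.4,-140.8,105]),-9.0,8,grip=1)
```

```text
[[[1.02,0.21,-4.1],[0.0,-0.004,-0.0],1],[[1.0,0.21,-4.1],[0.0,-0.004,-0.0],1],[[0.99,0.21,-4.1],[0.0,-0.004,-0.0],1],[[0.97,0.21,-4.11],[0.0,-0.004,-0.001],1],[[0.95,0.21,-4.11],[0.0,-0.004,-0.0],1],[[0.94,0.22,-4.11],[0.0,-0.003,-0.001],1],[[0.92,0.21,-4.12],[0.0,-0.004,-0.0],1],[[0.91,0.22,-4.12],[0.001,-0.003,-0.001],1]]
end [ 567.4 -140.8  105. ] err [0. 0. 0.] 0.02
```

Call:
move_arm(
  deltas=[
    [[0.5,0,-2],[0,-0.003,0],1],
    [[1,0.2,-4],[0,-0.003,0],1],
    [[1,0.2,-4.4],[0,-0.004,0],1],
    [[1,0.3,-4.4],[0,-0.004,0],1],
    [[1,0.3,-4.4],[0,-0.004,0],1],
    [[1,0.3,-4.4],[0,-0.004,0],1],
    [[1,0.3,-4.4],[0,-0.004,0],1],
    [[0.8,0.1,-3.2],[0,-0.004,0],1],
    [[0.4,0,-1.67],[0,0,0],1],
    [[0,0,0],[0,0,0],1],
  ],
)

```text
clock: 6.6
ee_pos: [568.5, -142.6, 105.9]
eef_rot: [-1.567, 0.126, -0.126]
contact_force: [-0.1, 0.6, -0.9]
width: 17.0
```

```bash
python3 rl.py w3
python3 - <<'E'
from h import *
p,d=arm.capture("top"); cv2.imwrite("pics/top1.png",p[150:350,320:560,::-1].repeat(3,0).repeat(3,1))
p,d=arm.capture("scene"); cv2.imwrite("pics/sc1.png",p[120:300,180:400,::-1].repeat(3,0).repeat(3,1))
E
```

```text
6.6 [ 568.5 -142.6  105.9] jaw deg -9.19 [-2.e-04 -1.e+00 -1.e-04] F [-0.14  0.57 -0.93] T [0.058 0.002 0.014] 16.985818051525534
15390
tool: x [-9.8 -1.1  7.3] y [-32.8 -32.3 -31.5 -30.1] z [-26.9 -24.9  66.2  67.3] ((-0.9605493545532227, 19.179710388183594), (96.67973327636719, 19.871976852416992), 89.20364379882812)
-40 -15 1447 x med -1.09 y med -31.55
15 40 4168 x med -1.11 y med -31.56
40 70 5597 x med -1.4 y med -31.5
```

View pics/w3.png

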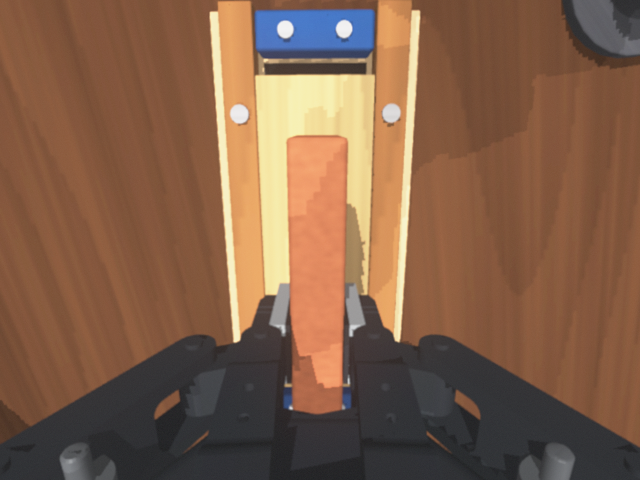

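View pics/sc1.png

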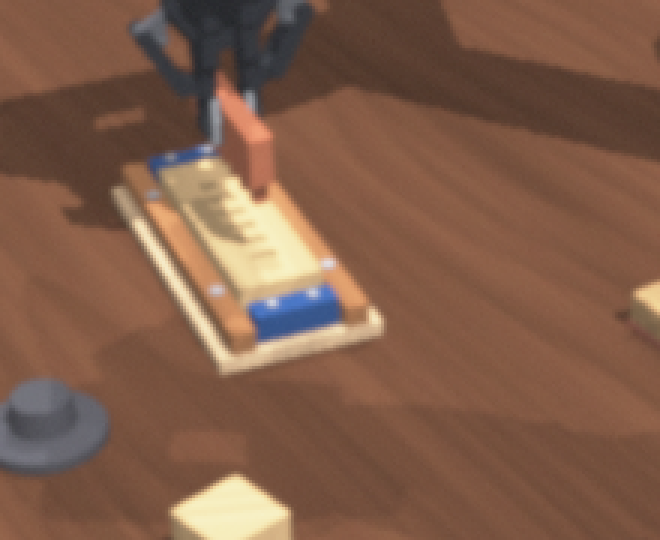

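Run:
```python
from h import *
p=cv2.imread("pics/w3.png")
cv2.imwrite("pics/w3c.png",cv2.resize(p[0:150,210:420],None,fx=3.8,fy=3.8,interpolation=cv2.INTER_CUBIC))
c=arm.calibration("wrist");H=c["hand_eye"]
def tool(u,v,yt):
    n=cv2.undistortPoints(np.array([[[u,v]]],float),c["intrinsics"],c["distortion"])[0,0]
    r=H[:3,:3]@np.array([*n,1]);o=H[:3,3];return (o+r*(yt-o[1])/r[1]).round(1)
zt=105.9
for nm,u,v,z in [("b L",256,75,40),("b R",375,75,40),("bL",263,270,40),("bR",370,270,40),("stopL",256,9,36),("stopR",375,10,36),("stopLn",255,50,36),("stopRn",375,50,36),("s1",286,30,36),("s2",344,30,36),("c1",240,114,30),("c2",391,113,30)]: print(nm,tool(u,v,zt-z))
```

```text
b L [-32.8  65.9  96.4]
b R [28.8 65.9 96.4]
bL [-33.3  65.9 -11.4]
bR [ 30.3  65.9 -11.3]
stopL [-32.2  69.9 128.4]
stopR [ 28.2  69.9 127.9]
stopLn [-33.4  69.9 109.1]
stopRn [ 28.9  69.9 109.1]
s1 [-17.1  69.9 118.5]
s2 [ 12.6  69.9 118.5]
c1 [-44.   75.9  77.4]
c2 [39.9 75.9 77.9]
```

View pics/w3c.png

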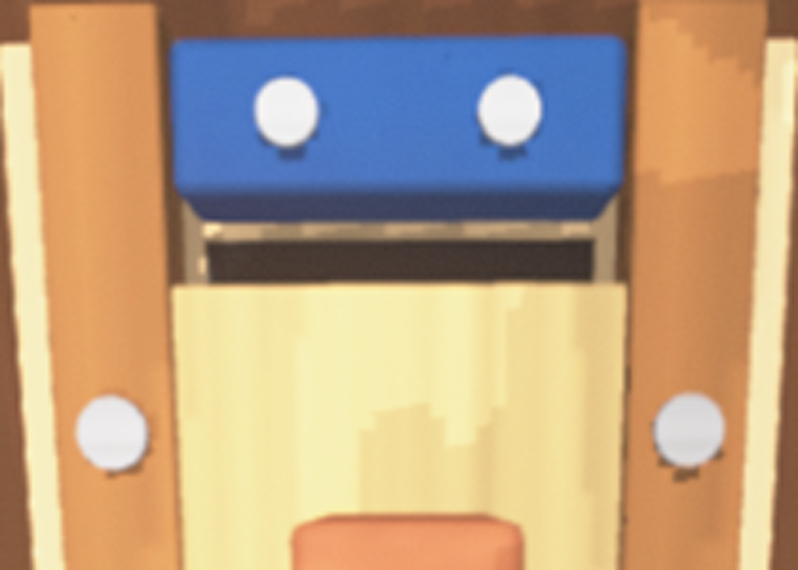

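Call:
move_arm(
  deltas=[
    [[-0.1,0.5,0.13],[0,0,0],1],
    [[0,1,0],[0,0,0],1],
    [[0,1,0],[0,0,0],1],
    [[0,0.6,0],[0,0,0],1],
    [[0,0.3,0],[0,0,0],1],
    [[0,0,0],[0,0,0],1],
    [[0,0,0],[0,0,0],1],
    [[0,0,0],[0,0,0],1],
    [[0,0,0],[0,0,0],1],
    [[0,0,0],[0,0,0],1],
  ],
)

```text
clock: 7.75
ee_pos: [567.9, -139.3, 72.7]
eef_rot: [-1.568, 0.123, -0.124]
contact_force: [-0.1, -0.2, -1.4]
width: 16.9
```

```bash
python3 rl.py w4;  python3 - <<'E'
from h import *
s=arm.state();print(s["ee_pos"],s["contact_force"])
p,d=arm.capture("scene"); cv2.imwrite("pics/sc2.png",cv2.resize(p[140:260,200:340,::-1],None,fx=5,fy=5,interpolation=cv2.INTER_CUBIC))
s=arm.state();print(s["ee_pos"],s["contact_force"])
E
```

```text
7.75 [ 567.9 -139.3   72.7] jaw deg -9.0 [ 7.e-04 -1.e+00 -2.e-04] F [-0.08 -0.21 -1.36] T [-0.015 -0.011  0.027] 16.893190661115174
15391
tool: x [-9.8 -1.1  7.3] y [-32.8 -32.3 -31.5 -30.1] z [-26.9 -24.8  66.2  67.3] ((-1.2161493301391602, 19.174705505371094), (20.489683151245117, 96.5091781616211), 0.24273793399333954)
-40 -15 1454 x med -1.09 y med -31.58
15 40 4162 x med -1.11 y med -31.55
40 70 5588 x med -1.41 y med -31.5
[ 567.86427682 -139.24651572   72.59348418] [-0.43059471 -0.07585998 -1.03677753]
[ 567.78793734 -139.19782444   72.50753026] [-0.42097969  0.17171299 -2.22959254]
```

View pics/sc2.png

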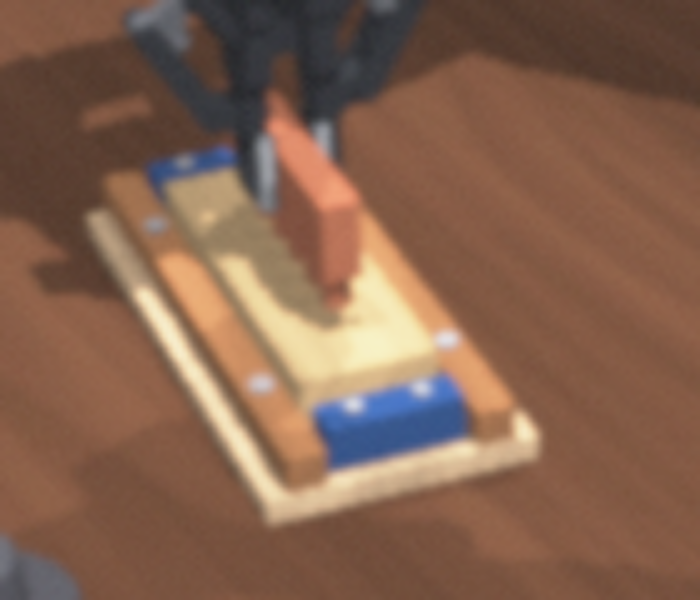

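View pics/w4.png

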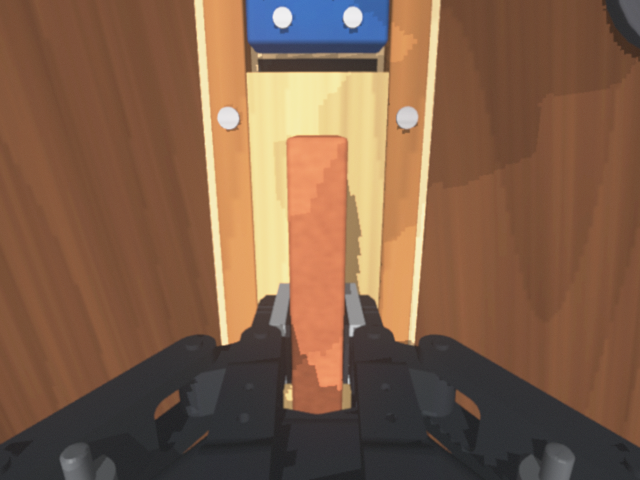

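Run:
```python
from h import *
c=arm.calibration("wrist");H=c["hand_eye"]
def tool(u,v,yt):
    n=cv2.undistortPoints(np.array([[[u,v]]],float),c["intrinsics"],c["distortion"])[0,0]
    r=H[:3,:3]@np.array([*n,1]);o=H[:3,3];return (o+r*(yt-o[1])/r[1]).round(1)
zt=72.5
for nm,u,v,z in [("b L",247,72,40),("b R",388.5,72,40),("bL",256,270,40),("bR",380,270,40),("stopLn",249,41,36),("stopRn",388,41,36),("s1",282.5,18,36),("s2",353,17,36)]: print(nm,tool(u,v,zt-z))
s=arm.state();print(s["ee_pos"],s["clock"])
```

```text
b L [-31.5  32.5  93.4]
b R [29.8 32.5 93.4]
bL [-31.6  32.5   1.6]
bR [30.3 32.5  1.7]
stopLn [-30.8  36.5 106.5]
stopRn [ 29.7  36.5 106.5]
s1 [-16.   36.5 115.6]
s2 [ 14.3  36.5 116. ]
[ 567.78793734 -139.19782444   72.50753026] 7.85
```

Call:
move_arm(
  deltas=[
    [[0,0,-0.17],[0,0,0],1],
    [[0,0.2,0],[0,0,0],1],
    [[0,0.2,0],[0,0,0],1],
    [[0,0.2,0],[0,0,0],1],
    [[0,0.2,0],[0,0,0],1],
    [[0,0.1,0],[0,0,0],1],
    [[0,0,0],[0,0,0],1],
    [[0,0,0],[0,0,0],1],
    [[0,0,0],[0,0,0],1],
    [[0,0,0],[0,0,0],1],
  ],
)

```text
clock: 8.85
ee_pos: [567.5, -140.8, 63.4]
eef_rot: [-1.567, 0.123, -0.123]
contact_force: [-0.1, -0.2, -0.9]
width: 17.5
```

```bash
python3 rl.py w5
```

```text
8.85 [ 567.5 -140.8   63.4] jaw deg -8.99 [ 3.e-04 -1.e+00 -1.e-04] F [-0.1  -0.16 -0.87] T [-0.056 -0.01   0.013] 17.504582580535722
15413
tool: x [-9.8 -1.1  7.3] y [-32.9 -32.3 -31.5 -30.1] z [-27.  -24.9  66.2  67.3] ((-1.0897178649902344, 19.13274383544922), (21.038869857788086, 96.567626953125), 0.03133630380034447)
-40 -15 1460 x med -1.09 y med -31.56
15 40 4160 x med -1.41 y med -31.56
40 70 5592 x med -1.41 y med -31.51
```

No contact force; go slightly lower.

Call:
move_arm(
  deltas=[
    [[0,0.1,0],[0,0,0],1],
    [[0,0.1,0],[0,0,0],1],
    [[0,0.05,0],[0,0,0],1],
    [[0,0.05,0],[0,0,0],1],
    [[0,0,0],[0,0,0],1],
    [[0,0,0],[0,0,0],1],
    [[0,0,0],[0,0,0],1],
    [[0,0,0],[0,0,0],1],
    [[0,0,0],[0,0,0],1],
    [[0,0,0],[0,0,0],1],
  ],
)

```text
clock: 9.9
ee_pos: [567.4, -140.8, 60.3]
eef_rot: [-1.567, 0.123, -0.123]
contact_force: [-0.5, 0.4, -1.0]
width: 17.2
```

Call:
move_arm(
  deltas=[
    [[0,0.1,0],[0,0,0],1],
    [[0,0.15,0],[0,0,0],1],
    [[0,0.15,0],[0,0,0],1],
    [[0,0.1,0],[0,0,0],1],
    [[0,0,0],[0,0,0],1],
    [[0,0,0],[0,0,0],1],
    [[0,0,0],[0,0,0],1],
    [[0,0,0],[0,0,0],1],
    [[0,0,0],[0,0,0],1],
    [[0,0,0],[0,0,0],1],
  ],
)

```text
clock: 10.9
ee_pos: [567.4, -140.8, 55.3]
eef_rot: [-1.567, 0.123, -0.123]
contact_force: [-0.5, -0.2, -1.0]
width: 16.8
```

Call:
move_arm(
  deltas=[
    [[0,0.1,0],[0,0,0],1],
    [[0,0.15,0],[0,0,0],1],
    [[0,0.15,0],[0,0,0],1],
    [[0,0.15,0],[0,0,0],1],
    [[0,0.1,0],[0,0,0],1],
    [[0,0,0],[0,0,0],1],
    [[0,0,0],[0,0,0],1],
    [[0,0,0],[0,0,0],1],
    [[0,0,0],[0,0,0],1],
    [[0,0,0],[0,0,0],1],
  ],
)

```text
clock: 11.9
ee_pos: [567.5, -140.8, 48.9]
eef_rot: [-1.567, 0.123, -0.123]
contact_force: [0.2, 0.5, -0.8]
width: 17.0
```

Call:
move_arm(
  deltas=[
    [[0,0.05,0],[0,0,0],1],
    [[0,0.05,0],[0,0,0],1],
    [[0,0.05,0],[0,0,0],1],
    [[0,0.05,0],[0,0,0],1],
    [[0,0.05,0],[0,0,0],1],
    [[0,0,0],[0,0,0],1],
    [[0,0,0],[0,0,0],1],
    [[0,0,0],[0,0,0],1],
    [[0,0,0],[0,0,0],1],
    [[0,0,0],[0,0,0],1],
  ],
)

```text
clock: 12.9
ee_pos: [567.4, -140.8, 46.3]
eef_rot: [-1.567, 0.123, -0.123]
contact_force: [-0.0, -0.0, -1.5]
width: 17.4
```

Call:
move_arm(
  deltas=[
    [[0,0.05,0],[0,0,0],1],
    [[0,0.05,0],[0,0,0],1],
    [[0,0,0],[0,0,0],1],
    [[0,0,0],[0,0,0],1],
    [[0,0,0],[0,0,0],1],
    [[0,0,0],[0,0,0],1],
    [[0,0,0],[0,0,0],1],
    [[0,0,0],[0,0,0],1],
    [[0,0,0],[0,0,0],1],
    [[0,0,0],[0,0,0],1],
  ],
)

```text
clock: 13.9
ee_pos: [567.5, -140.9, 45.4]
eef_rot: [-1.567, 0.123, -0.124]
contact_force: [-0.3, 0.6, 2.3]
width: 17.0
```

```bash
python3 rl.py w6;  python3 - <<'E'
from h import *
p,d=arm.capture("scene"); cv2.imwrite("pics/sc3.png",cv2.resize(p[140:260,200:340,::-1],None,fx=5,fy=5,interpolation=cv2.INTER_CUBIC))
E
```

```text
13.9 [ 567.5 -140.9   45.4] jaw deg -9.0 [ 3.e-04 -1.e+00 -1.e-04] F [-0.3   0.57  2.33] T [ 0.06   0.13  -0.006] 16.964019057527636
15404
tool: x [-9.8 -1.1  7.3] y [-32.8 -32.3 -31.6 -30.2] z [-26.9 -24.8  66.2  67.3] ((-1.7448835372924805, 19.496816635131836), (20.735260009765625, 96.07958984375), 1.200792908668518)
-40 -15 1451 x med -1.09 y med -31.57
15 40 4159 x med -1.42 y med -31.6
40 70 5593 x med -1.41 y med -31.52
```

View pics/sc3.png

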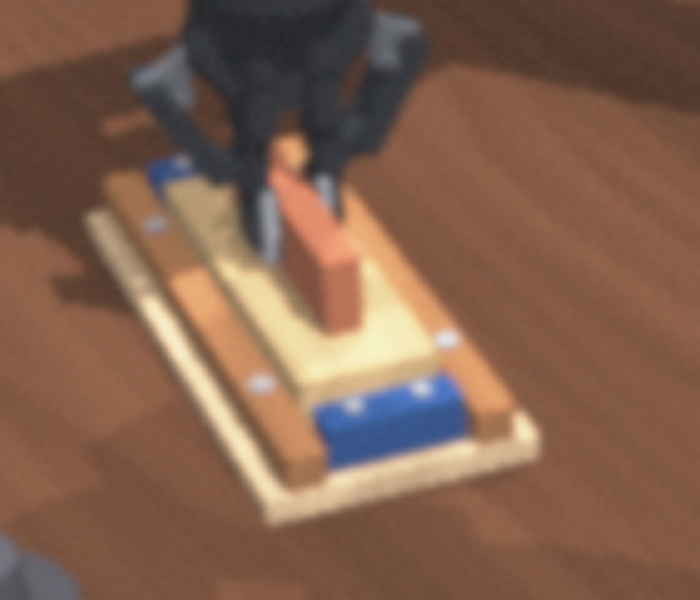

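Call:
move_arm(
  deltas=[
    [[0,0,0],[0,0,0],2],
    [[0,0,0],[0,0,0],2.5],
    [[0,0,0],[0,0,0],3],
    [[0,0,0],[0,0,0],3.5],
    [[0,0,0],[0,0,0],4],
    [[0,0,0],[0,0,0],4],
    [[0,-0.3,0],[0,0,0],4],
    [[0,-0.5,0],[0,0,0],4],
    [[0,0,0],[0,0,0],4],
    [[0,0,0],[0,0,0],4],
  ],
)

```text
clock: 15.0
ee_pos: [567.8, -140.9, 53.8]
eef_rot: [-1.568, 0.123, -0.124]
contact_force: [0.4, -0.1, 0.1]
width: 40.0
```

Call:
move_arm(
  deltas=[
    [[0,-0.5,0],[0,0,0],4],
    [[0,-1.5,0],[0,0,0],4],
    [[0,-2,0],[0,0,0],4],
    [[0,-3,0],[0,0,0],4],
    [[0,-3,0],[0,0,0],4],
    [[0,-3,0],[0,0,0],4],
    [[0,-3,0],[0,0,0],4],
    [[0,-1,0],[0,0,0],4],
    [[0,0,0],[0,0,0],4],
    [[0,0,0],[0,0,0],4],
  ],
)

```text
clock: 16.0
ee_pos: [566.7, -140.5, 222.2]
eef_rot: [-1.567, 0.125, -0.122]
contact_force: [0.9, 0.3, -0.7]
width: 39.9
```

Run:
```python
from h import *
s=arm.state();print(s["clock"],s["ee_pos"],s["width"],s["contact_force"])
p,d=arm.capture("wrist"); cv2.imwrite("pics/w7.png",p[:,:,::-1])
P=pts("wrist",d,s);Z=P[...,2]
for lo,hi in [(70,90),(37,44)]:
    m=(Z>lo)&(Z<hi)&(abs(P[...,0]-567)<80)
    n,l,st,c=cv2.connectedComponentsWithStats(m.astype(np.uint8))
    for i in range(1,n):
        if st[i,4]>400: print(st[i],np.median(P[l==i],axis=0),np.percentile(P[l==i][:,2],[5,95]),cv2.minAreaRect(P[l==i][:,:2].astype(np.float32)))
p,d=arm.capture("scene"); cv2.imwrite("pics/sc4.png",cv2.resize(p[140:260,200:340,::-1],None,fx=5,fy=5,interpolation=cv2.INTER_CUBIC))
```

```text
16.0 [ 566.66814938 -140.52494421  222.23011396] 39.92320273580311 [ 0.90280044  0.28936494 -0.72363425]
[ 306  132   25  165 3745] [ 566.65511587 -134.03665697   77.56847471] [76.35399149 78.70905324] ((565.9226684570312, -139.9522705078125), (133.1107940673828, 18.030075073242188), 81.0147705078125)
[  282    97    75   211 11034] [ 571.0098342  -124.07845825   39.59913887] [38.39811963 40.78650857] ((566.307373046875, -140.9544677734375), (190.05897521972656, 62.183143615722656), 81.11051177978516)
```

View pics/sc4.png

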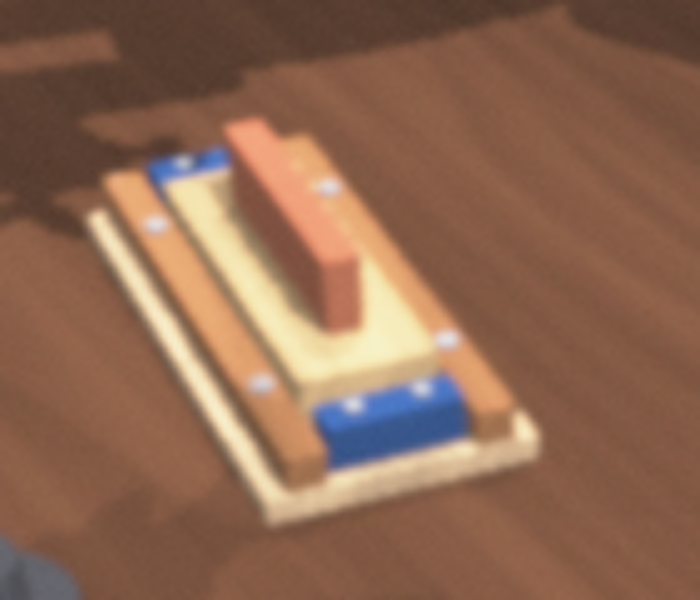

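View pics/w7.png

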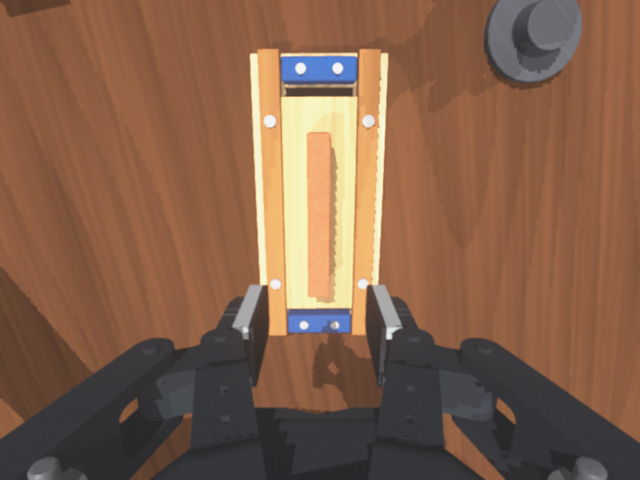

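The rail's top is at 77.6 mm, where fully seated is 78. It is centred on the board, parallel to it and upright. In the wrist picture it runs along column 318, rows 132–298, with its shoulders flush on the board. I'm handing it in.

Run:
```python
from cell import arm
print(arm.job_done())
```

```text
the job is handed in; nothing more can be done
None
```

The middle-sized reddish rail is seated in the pale board, released, and the job is handed in. It took about 16 s of the 61 s allowed; the hand-in returned no verdict.

**How it went:** I gripped the rail across its thickness and lifted it to about 125 mm. I lined it up with the mortises using the top and wrist cameras, whose estimates agreed to within 1 mm or so. I then lowered it in small steps. It met no resistance until the shoulders touched, where the force rose by about 3–4 N, and I opened the fingers and withdrew upward. The wrist force stayed within a few newtons in every reading I took.

**Last checks:**
- **Height:** the rail's top measured 77.6 mm above the bench, so its centre is at about 49.6 mm (nominal 50).
- **Position:** it is within about 1 mm of the board's centre in both directions, and about 2 mm off the channel's middle along the jig.
- **Angle:** it is parallel to the board within 0.1°, and it looks upright.
- **Robot:** the gripper is open and well clear of everything.

No check failed. I didn't measure the faceplate, blank or sanding block at the end, but the arm never went near them.

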